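# Index and lock the breadboard swing plate

## Robot

A 6-joint arm with a two-finger parallel gripper is mounted at the origin on the work surface. World frame = base frame: x ahead of the robot, y to its left, z up, the work surface at z = 0. Lengths are in m, angles in degrees, forces in N, time in s.
With the tool pointing down it reaches from about 0.4 to 0.825 m from the base axis. Payload 7 kg.
Tool frame: the origin (TCP) lies on the centre line of the jaws, within the pads' length; the fingertips stand 19 mm ahead of it and the grasp point (between the pads) is the TCP; z points along the fingers, y is the line along which they close (so a half turn about z gives the same grasp; the last joint's range is limited). The gripper opens to 88 mm and grips with 3 to 60 N. Pads are 19 mm wide; open, the fingers measure 130 mm over their backs; the gripper's body (78 mm by 193 mm) begins 47 mm behind the grasp point.
Start: joints at [90.991, 20.546, 0.682, 0, -70.136, -16.507], TCP at [0.181, 0.65, 0.246] pointing down, gripper open.
Joint ranges: [-176.03, 176.03], [-82.01, 121.73], [-58.28, 71.71], [-173.87, 95.51], [-174.79, -0.11], [-173.66, 173.66]. Speed limits (degrees/s): [136.94, 136.94, 172.46, 180, 180, 180].

## Interface

Orientations are given as [roll, pitch, yaw] about the fixed x, y, z axes, in that order (R = Rz(yaw) Ry(pitch) Rx(roll)).
In Python, from plant import get_state, capture, close_job gives the robot as it stands.
- The arm moves only by the tool apply_moves, never from a script. Its argument "targets" is a list of rows, each a list of 7 numbers: the opening, from 0 (shut) to 1 (fully open), then the shift along the tool's x, y, z normalised to -1 to 1, where 1 is 1000 mm, then the turn, a rotation vector about the tool's x, y, z normalised to -1 to 1, where 1 is 90 degrees. In form: [[claw, tx, ty, tz, ax, ay, az], ...]. A call has 1 to 20 rows; each row shifts and turns the commanded pose from where the row before left it, along the tool's axes as they then stand; what a row does not reach is not made up. A row lasts 1/12 s, in which the tool goes at most 41.7 mm and 7.16 degrees, less where a joint would pass 70% of its speed; a pose out of reach is approached as far as the arm can. A call with a number of a shift or a turn outside -1 to 1 is refused whole. A call with a gripper value outside its range is refused whole. The fingers move at their own pace and stop on an object; "newtons" is the grip in N (left out, the last holds). Time passes only in rows, so rows that do not move let the fingers close. It gives the time, the measured TCP pose, the force, the opening and the grip force at its end, in the units of the state.
- get_state(): the state, without advancing time (a new reading comes with each control period).
- capture(name): name is "scene" or "top" or "wrist"; returns a dict with "frame" (420x560x3 uint8, red, green, blue), "range_z" (420x560 float32, m along the optical axis (not along the pixel's ray), 0 where there is no reading), "camera_matrix" (3x3 intrinsics, pixels), "T" (4x4, takes a point from camera to world coordinates). Camera axes: x right, y down, z forward; pixel columns grow to the right and rows downward; lengths in m; the calibration is good to about 2 mm. A picture is of the moment at which its call begins.
- close_job(): hands the job in; it is judged then, once.
The state is a dict: "time_s": time; "joints": joint angles; "qd": joint speeds; "joint_torque": joint torques, N m; "tcp_pos": TCP position; "eef_rot": TCP orientation; "contact_force": force on the tool from outside, world axes, zero at the start; "moment": the same for the moment, N m; "gripper_width": finger opening in m; "gripper_force": force on a finger pad.
Only numpy, scipy, OpenCV 4.12 (cv2) and the standard library are available. Lean on these libraries where they do the work, as an engineer would, in place of code of your own. Each camera call takes 0.05 s, during which the arm holds its last target. There are 200 camera calls.

## Task

On the small board holder, swing the yellow plate until its hole lines up with the hole in the base and put the red-gripped steel pin from the rack fully down through both. Then screw the slanted black lock knob clockwise until it bites (the resistance jumps), give it one eighth of a turn more and leave it there. Let go of everything and leave the other things on the bench where they are.

Things in the scene. Friction and masses are not known exactly. Their poses are not given: they have to be found in the camera images.
- holder: Board holder screwed to the bench: aluminium base 18 mm thick, with a swing plate on a pivot and a blue block (36 mm square) for the slanted lock screw; a steel collar 14 mm long, 20 mm across, lies between block and knob. Origin: on the bench, on the pivot axis; -y points from the pivot to the base's pin hole, z up. The collar turns only once the knob has bitten (marks lock_collar_c1 on it, lock_screw_c1 on the screw, 8 mm off axis).
- swing_plate (a joint): Swing of the yellow plate about the holder's vertical pivot, rad; 0 when its hole lies over the base's hole, positive counter-clockwise seen from above (at negative values the free end stands towards holder -x). Travel -0.8 to 0.5. Light friction (0.12 N m); it stays where it is left.
- plate_handle (a point): Centre of the black upright handle post on the plate's free end, 14 mm in diameter, 36 mm tall, standing on the plate 165 mm from the pivot; this point is 24 mm above the plate's top and 56 mm above the bench, the post's top 68 mm above the bench.
- plate_hole (a point): Centre of the mouth of the 10 mm through-hole in the yellow plate (12 mm thick, 50 mm wide, top 32 mm above the bench), 115 mm from the pivot. A mini breadboard 9 mm high sits on the plate between hole and pivot, its near edge 39 mm from the hole.
- base_hole (a point): Centre of the mouth of the 10 mm through-hole in the base, 18 mm above the bench; 2 mm below the plate's underside. 115 mm from the pivot. Its z is vertical.
- index_pin: Steel index pin with the RED grip, 66 mm tall, about 50 g, standing upright in the rack. Origin: its lower tip, z up along it. Shank 8 mm across, tapered to 4 mm over the last 5 mm, 28 mm long up to the flange (18 mm across, 4 mm thick); above, the round grip, 15 mm across, 32 to 66 mm above the tip. Fully home, the flange lies on the plate, tip 4 mm above the bench.
- pin_tip (a point): The lower tip of the red-gripped pin (same point as its origin).
- knob_grip (a point): Centre of the black knurled lock knob (42 mm across, 30 mm tall), on the screw axis, 17 mm above the knob's underside, about 80 mm above the bench. z: the screw axis, out of the knob's top, 35 degrees from vertical. Clockwise seen from its top (negative about z) tightens; it does not rise. It runs light (0.05 N m) for an unknown 0.5 to 1.4 rad, then bites: 0.45 N m, steadily; it springs back 0.07 rad when let go.
- pin_rack: Grey plastic rack, 45 x 110 x 34 mm, fixed; two through-holes 32 mm either side of its centre along its y axis, in which the red and the green pin stand (flanges on the rack's top, either pin in either hole). Origin: centre of its underside.
- spare_pin: Spare pin with a GREEN grip, else like the red one; leave it in the rack. Origin at its lower tip.
- screwdriver: Screwdriver lying on the bench; leave alone. Origin under its middle.
- tape_roll: Blue ring-shaped roll of tape, 84 mm across, 18 mm high; leave alone. Origin: centre of its underside.
- screw_jar: Clear jar with black cap, 48 mm across, 60 mm high; leave alone. Origin: centre of its underside.
- relay_module: Small relay board, 50 x 32 x 22 mm; leave alone. Origin: centre of its underside.
- micro_board: Blue microcontroller board, 69 x 53 x 17 mm; leave alone. Origin: centre of its underside.

How it is judged (in metres and radians):
On the way, in this order (a step that is already met when the one before it is completed fails the run):
1. the red-gripped pin stands fully down through the lined-up holes of plate and base (horizontal distance between each of pin_tip, plate_hole and base_hole below 0.003 m and z of pin_tip in the frame of base_hole below -0.01 m and angle between index_pin's own z axis and vertical below 0.1 rad), for 0.2 s.
2. after that, the lock knob is turned until it bites and at least 25 degrees further (all of step 1 and distance of lock_collar_c1 from where it was at the start of the episode above 0.00346 m), for 0.1 s.
At the end, for the whole second after the job is handed in: Red pin at rest, upright (0.1 rad), through both holes: tip over 10 mm below the base hole's mouth, within 3 mm of its axis, plate hole within 3 mm of base hole. Knob 25 to 65 degrees past where it bit (45 asked), not backed off by over about 20 degrees (all of step 2 and distance of lock_collar_c1 from where it was at the start of the episode below 0.0086 m and distance between lock_collar_c1 and lock_screw_c1 below 0.01135 m and linear speed of index_pin below 0.02 m/s); the robot touches nothing.
It fails at once if the spare pin is shifted by more than 20 mm (distance of spare_pin from where it was at the start of the episode above 0.02 m).
It fails at once if any of screwdriver, tape roll, jar, relay module and microcontroller board is shifted by more than 30 mm (distance of any of screwdriver, tape_roll, screw_jar, relay_module, micro_board from where it was at the start of the episode above 0.03 m).
It also fails if it takes over 72 s, if anything falls off the work surface, if the arm or the gripper's body presses on something with over 40 N, if the wrist force passes 120 N, or if a joint passes its speed limit or range.

## Working session

There is one attempt and no reset: what is moved stays moved. The work goes in short steps, Python scripts to look and compute and a tool call to move; the robot and the scene stay as the last step left them, time stands still between calls to the robot, and variables do not carry over. Pictures are saved under pics/ and viewed, at most 10 in all, crops included, and the job is handed in when it is done.

Besides the shell and the picture viewer there is one more tool, called after "Emit:" by a JSON object that holds its "method" and its "body". apply_moves: Moves the arm, as the interface text tells. Scaled input: -1 to 1 covers 1000 mm each way for a shift and 90 degrees each way for a turn. Its arguments: {"type":"object","properties":{"targets":{"type":"array","items":{"type":"array","items":{"type":"number"}}},"newtons":{"type":"number"}},"required":["targets"]}

```bash
mkdir -p pics; ls; python3 - <<'E'
from plant import *
import cv2,numpy as np,pickle
d={}
for n in("scene","top"):
    c=capture(n);d[n]=c
    cv2.imwrite(f"pics/{n}0.png",c["frame"][...,::-1])
    print(n,c["camera_matrix"].round(1).tolist(),c["T"].round(3).tolist())
pickle.dump(d,open("d0.pkl","wb"))
print(get_state())
E
```

```text
pics
scene [[524.3, 0.0, 275.8], [0.0, 524.3, 209.4], [0.0, 0.0, 1.0]] [[0.796, 0.439, -0.416, 1.18], [0.605, -0.57, 0.555, -0.803], [0.007, -0.694, -0.72, 1.084], [0.0, 0.0, 0.0, 1.0]]
top [[433.1, 0.0, 270.6], [0.0, 433.1, 212.3], [0.0, 0.0, 1.0]] [[0.009, -0.99, 0.14, 0.413], [-1.0, -0.01, -0.006, -0.023], [0.007, -0.14, -0.99, 1.241], [0.0, 0.0, 0.0, 1.0]]
{'time_s': 0.1, 'joints': array([ 9.09909945e+01,  2.05869660e+01,  6.39104753e-01, -1.64795450e-02,
       -7.01360364e+01, -1.65075344e+01]), 'qd': array([-0.10354324, -0.10740573,  0.16613875,  0.11705298,  0.02406995,
        0.01955151]), 'joint_torque': array([-1.66451970e-03, -5.84162486e+01,  2.93748307e+01,  7.01539770e+00,
        1.01706258e-02, -5.62439550e-05]), 'tcp_pos': array([0.18048795, 0.64999969, 0.24472505]), 'eef_rot': array([ 1.79915158e+02, -8.98666755e-03, -1.55221441e+01]), 'contact_force': array([-0.488456  , -0.08230537, -0.12038496]), 'moment': array([-0.01851644,  0.04300412,  0.01907297]), 'gripper_force': 0.0, 'gripper_width': 0.08756628061299529}
```

View pics/scene0.png

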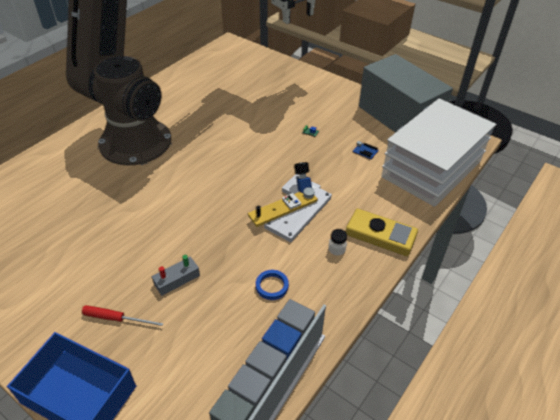

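View pics/top0.png

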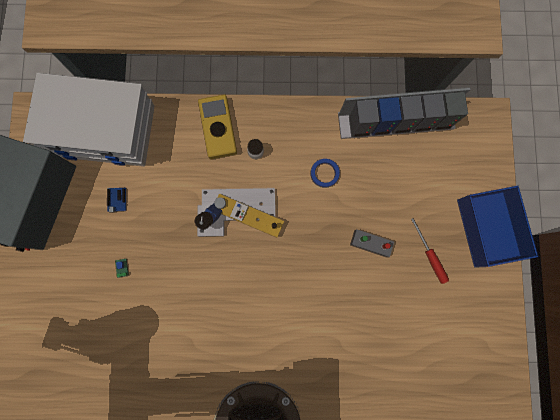

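The scene view shows the red pin in the rack at about (162,271) and the holder at about (290,205). In the top view, the holder is at about (237,212), the handle at (275,226), the knob at (206,221) and the red pin at (388,246). I'll measure these next.

```bash
cat > h.py <<'E'
import numpy as np,cv2
def cast(c,u,v,z):
    K,T=c["camera_matrix"],c["T"]
    r=T[:3,:3]@np.linalg.solve(K,[u,v,1.]); o=T[:3,3]
    return o+r*(z-o[2])/r[2]
def pts(c):
    "world xyz of every pixel from depth"
    h,w=c["range_z"].shape;u,v=np.meshgrid(np.arange(w),np.arange(h))
    z=c["range_z"];K=c["camera_matrix"]
    p=np.stack([(u-K[0,2])/K[0,0]*z,(v-K[1,2])/K[1,1]*z,z],-1)
    return p@c["T"][:3,:3].T+c["T"][:3,3]
def blobs(c,lo,hi,amin=8,box=None):
    hsv=cv2.cvtColor(c["frame"],cv2.COLOR_RGB2HSV);m=cv2.inRange(hsv,np.array(lo),np.array(hi))
    if box: k=np.zeros_like(m);k[box[1]:box[3],box[0]:box[2]]=255;m&=k
    n,l,s,ce=cv2.connectedComponentsWithStats(m)
    return [(s[i],ce[i],l==i) for i in range(1,n) if s[i,4]>=amin]
E
python3 - <<'E'
import pickle
from h import *
d=pickle.load(open("d0.pkl","rb"))
a=d["top"]["frame"][175:265,180:300];b=d["scene"]["frame"][150:245,240:340]
a=cv2.resize(a,(400*1,300),interpolation=cv2.INTER_CUBIC);b=cv2.resize(b,(400,300),interpolation=cv2.INTER_CUBIC)
cv2.imwrite("pics/crop1.png",np.hstack([a,b])[...,::-1])
for n,box in(("top",(340,220,400,260)),("scene",(150,250,200,295))):
    c=d[n];P=pts(c)
    for nm,lo,hi in(("red",(0,150,80),(8,255,255)),("green",(50,100,50),(80,255,255))):
        for s,ce,m in blobs(c,lo,hi,4,box):
            print(n,nm,s,ce.round(1),cast(c,*ce,.066+.005).round(4),"depthmed",np.median(P[m],0).round(4),"zmax",P[m][:,2].max().round(4))
c=d["top"];P=pts(c)
for s,ce,m in blobs(c,(20,120,90),(32,255,255),100,(180,180,300,250)):
    print("yellow",s,ce,cast(c,*ce,.032),np.median(P[m],0))
# rack
m=(P[...,2]>.02)&(P[...,2]<.045);m[:220]=0;m[262:]=0;m[:,:345]=0;m[:,402:]=0
q=P[m][:,:2].astype(np.float32);print("rack",cv2.minAreaRect(q))
E
```

```text
top red [385 243   6   6  22] [387.2 245.4] [ 0.4913 -0.3464  0.071 ] depthmed [ 0.4922 -0.3462  0.0712] zmax 0.0737
top green [361 236   7   5  25] [364.3 238.2] [ 0.5102 -0.2847  0.071 ] depthmed [ 0.5107 -0.2848  0.0714] zmax 0.0748
scene red [159 267   6  11  39] [161.7 271.4] [ 0.5017 -0.3537  0.071 ] depthmed [ 0.4967 -0.3502  0.0663] zmax 0.0739
scene green [183 255   5  11  43] [185.3 260. ] [ 0.5222 -0.2939  0.071 ] depthmed [ 0.5165 -0.2899  0.0621] zmax 0.0732
yellow [218 194  18  24 176] [227.61363636 205.53977273] [0.60216806 0.09129516 0.032     ] [0.60133895 0.09019152 0.03067559]
yellow [235 206  49  31 640] [261.8890625 221.309375 ] [ 0.55827603 -0.00604005  0.032     ] [ 0.55903223 -0.0064238   0.03042598]
rack ((0.5006530284881592, -0.31607726216316223), (0.11069240421056747, 0.04567208141088486), 72.24976348876953)
```

View pics/crop1.png

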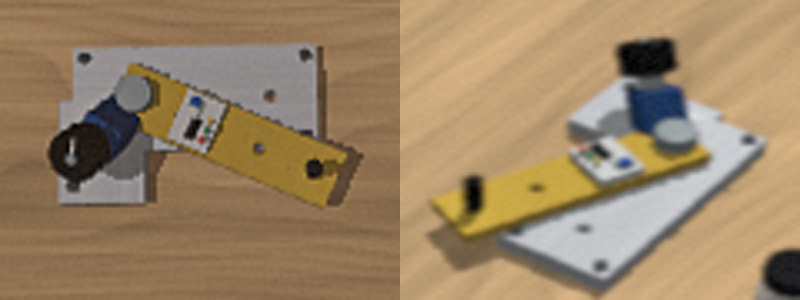

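Top crop: base hole at about px (261,203), pivot (220,203), plate hole (257,219) and handle (274,225). The knob is at (203,221), leaning towards −x/+y. The plate is swung roughly −22°. I'll take the wrist camera's pose and the rough points, then plan a closer look.

```bash
cat >> h.py <<'E'
from scipy.spatial.transform import Rotation as Ro
from plant import get_state,capture,close_job
def tcp():
    s=get_state();return np.array(s["tcp_pos"]),Ro.from_euler("xyz",s["eef_rot"],degrees=True)
def plan(p,R=None,p0=None,R0=None):
    "tool-frame shift (units of 1 m) and turn (units of 90 deg) from the measured pose"
    a,b=tcp(); p0=a if p0 is None else p0; R0=b if R0 is None else R0
    t=R0.inv().apply(np.array(p)-p0); w=np.zeros(3) if R is None else np.degrees((R0.inv()*R).as_rotvec())/90
    print("shift",t.round(4),"rows>=%.1f"%(np.linalg.norm(t)/.0417),"turn",w.round(4),"rows>=%.1f"%(np.linalg.norm(w)*90/7.16))
E
python3 - <<'E'
from h import *
import pickle
d=pickle.load(open("d0.pkl","rb"));c=d["top"];P=pts(c)
for n,u,v,z in(("pivot",219.6,202.6,.04),("base_hole",261,203.5,.018),("plate_hole",257.4,219.4,.032),("handle",274.3,225.3,.068),("knob",203.4,220.6,.095)):
    print(n,cast(c,u,v,z).round(4),P[int(v+.5),int(u+.5)].round(4))
w=capture("wrist");p,R=tcp()
print("cam in tool",R.inv().apply(w["T"][:3,3]-p).round(4),"axis",R.inv().apply(w["T"][:3,2]).round(3),"x",R.inv().apply(w["T"][:3,0]).round(3),w["camera_matrix"].round(1).tolist())
plan([.50,.02,.245],Ro.from_euler("xyz",[180,0,0],degrees=True))
plan([.50,.02,.245],Ro.from_euler("xyz",[180,0,-90],degrees=True))
E
```

```text
pivot [0.609  0.1132 0.04  ] [0.6074 0.1117 0.043 ]
base_hole [ 0.6112 -0.0027  0.018 ] [ 0.6131 -0.0024 -0.0026]
plate_hole [0.5636 0.0067 0.032 ] [0.5667 0.0082 0.0161]
handle [ 0.5433 -0.0405  0.068 ] [ 0.5441 -0.0397  0.0682]
knob [0.551  0.1488 0.095 ] [0.5503 0.1502 0.0925]
cam in tool [ 0.0747 -0.0009 -0.1389] axis [-0.276  0.001  0.961] x [ 0.     1.    -0.001] [[304.8, 0.0, 283.8], [0.0, 304.8, 209.4], [0.0, 0.0, 1.0]]
shift [4.765e-01 5.216e-01 5.000e-04] rows>=16.9 turn [ 8.000e-04  1.000e-04 -1.724e-01] rows>=2.2
shift [4.765e-01 5.216e-01 5.000e-04] rows>=16.9 turn [ 6.000e-04 -6.000e-04  8.276e-01] rows>=10.4
```

Emit:
{"method": "apply_moves", "body": {"targets": [[1,0.0294,0.0262,0.0024,0,0,0],[1,0.0294,0.0262,0.0024,0,0,0],[1,0.0294,0.0262,0.0024,0,0,0],[1,0.0294,0.0262,0.0024,0,0,0],[1,0.0294,0.0262,0.0024,0,0,0],[1,0.0294,0.0262,0.0024,0,0,0],[1,0.0294,0.0262,0.0024,0,0,0],[1,0.0294,0.0262,0.0024,0,0,0],[1,0.0294,0.0262,0.0024,0,0,0],[1,0.0294,0.0262,0.0024,0,0,0],[1,0.0294,0.0262,0.0024,0,0,0],[1,0.0294,0.0262,0.0024,0,0,0],[1,0.0294,0.0262,0.0024,0,0,0],[1,0.0294,0.0262,0.0024,0,0,0],[1,0.0294,0.0262,0.0024,0,0,0],[1,0.0294,0.0262,0.0024,0,0,0],[1,0.0294,0.0262,0.0024,0,0,0],[1,0.0294,0.0262,0.0024,0,0,0],[1,0.0294,0.0262,0.0024,0,0,0]]}}

```text
time_s: 1.73
tcp_pos: [0.5863, 0.0194, 0.1998]
eef_rot: [-180.0, 0.0, -15.5]
contact_force: [0.9, 0.7, 0.4]
gripper_width: 0.0876
gripper_force: 0.0
```

Emit:
{"method": "apply_moves", "body": {"targets": [[0.5,0,0,0,0,0,0.0753],[0.5,0,0,0,0,0,0.0753],[0.5,0,0,0,0,0,0.0753],[0.5,0,0,0,0,0,0.0753],[0.5,0,0,0,0,0,0.0753],[0.5,0,0,0,0,0,0.0753],[0.5,0,0,0,0,0,0.0753],[0.5,0,0,0,0,0,0.0753],[0.5,0,0,0,0,0,0.0753],[0.5,0,0,0,0,0,0.0753],[0.5,0,0,0,0,0,0.0753],[0.5,0,0,0,0,0,0]]}}

```text
time_s: 2.73
tcp_pos: [0.5854, 0.0213, 0.1997]
eef_rot: [180.0, -0.0, -90.4]
contact_force: [-0.7, 0.2, 0.0]
gripper_width: 0.044
gripper_force: 0.0
```

```bash
python3 - <<'E'
from h import *
import pickle
w=capture("wrist");pickle.dump(w,open("w1.pkl","wb"))
s=get_state();print(s["tcp_pos"],s["eef_rot"],s["joints"].round(1),s["time_s"])
im=cv2.resize(w["frame"],None,fx=1.42,fy=1.42,interpolation=cv2.INTER_CUBIC);cv2.imwrite("pics/w1.png",im[...,::-1])
E
```

```text
[0.58550726 0.02124753 0.19977988] [ 1.79978015e+02 -4.77861263e-03 -8.99539088e+01] [ 21.2  14.2 -14.6  -0.  -61.2 -21.1] 2.7833
```

View pics/w1.png

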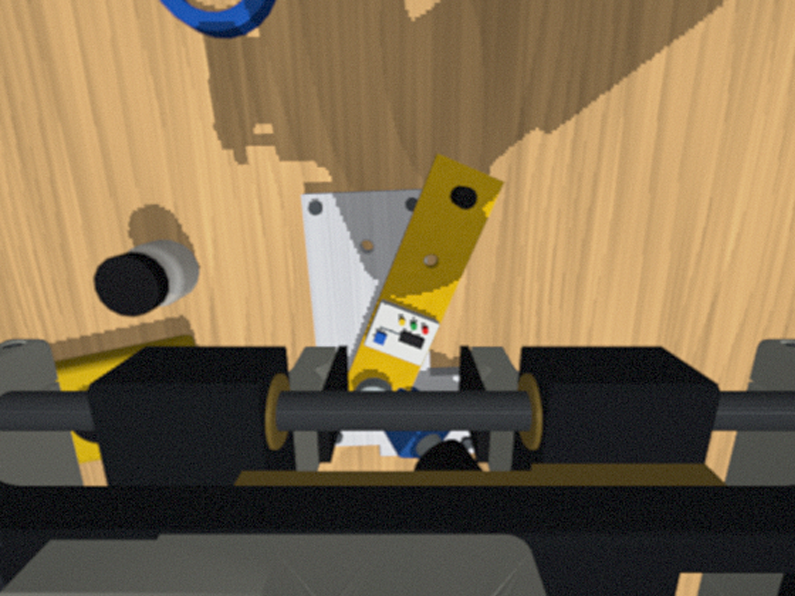

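Wrist view (shown at 1.42×): handle at native px (326,139), plate hole (303,183), base hole (258,173).

```bash
python3 - <<'E'
from h import *
import pickle
w=pickle.load(open("w1.pkl","rb"));P=pts(w)
def sub(box,f):
    x0,y0,x1,y1=box;hsv=cv2.cvtColor(w["frame"],cv2.COLOR_RGB2HSV)[y0:y1,x0:x1].astype(int);m=f(hsv).astype(np.uint8)
    n,l,s,ce=cv2.connectedComponentsWithStats(m);i=1+np.argmax(s[1:,4]);return ce[i]+[x0,y0],s[i,4],s[i,2:4]
b,a,wh=sub((250,165,267,182),lambda h:h[...,1]>60);print("base",b,a,wh);B=cast(w,*b,.018)
q,a,wh=sub((296,176,311,191),lambda h:h[...,1]<150);print("plate",q,a,wh);Q=cast(w,*q,.032)
k,a,wh=sub((312,125,340,152),lambda h:h[...,2]<45);print("handle",k,a,wh);H=cast(w,*k,.062)
print("B",B.round(4),"Q",Q.round(4),"H",H.round(4),P[139,326])
# pivot from: |P-B|=|P-Q|=.115
mid=(B+Q)[:2]/2;e=(Q-B)[:2];L=np.linalg.norm(e);n=np.array([e[1],-e[0]])/L
for sg in(1,-1):
    pv=mid+sg*n*np.sqrt(.115**2-L*L/4)
    if pv[1]>B[1]: break
ang=lambda X:np.degrees(np.arctan2(*(X[:2]-pv)[::-1]))
print("pivot",pv.round(4),"B",ang(B),"Q",ang(Q),"H",ang(H),"rH",np.linalg.norm(H[:2]-pv))
h1=pv+.165*(B[:2]-pv)/.115;print("handle target",h1.round(4))
E
```

```text
base [258.275 172.225] 40 [8 7]
plate [302.38596491 182.75438596] 57 [10  8]
handle [326.22772277 138.45049505] 202 [17 15]
B [ 0.6125 -0.0017  0.018 ] Q [0.5666 0.0072 0.032 ] H [ 0.5477 -0.0383  0.062 ] [ 0.5486849  -0.03812752  0.06775531]
pivot [0.6109 0.1133] B -89.21820536559952 Q -112.673016829162 H -112.61960538522756 rH 0.1642484673210321
handle target [ 0.6131 -0.0517]
```

Emit:
{"method": "apply_moves", "body": {"targets": [[0.5,0.03,0.019,0,0,0,0],[0.5,0.0297,0.019,0,0,0,0],[0.5,0,0,0.035,0,0,0],[0.5,0,0,0.035,0,0,0],[0.5,0,0,0.035,0,0,0],[0.5,0,0,0.022,0,0,0],[0.5,0,0,0.014,0,0,0],[0.5,0,0,0,0,0,0],[0,0,0,0,0,0,0],[0,0,0,0,0,0,0],[0,0,0,0,0,0,0],[0,0,0,0,0,0,0],[0,0,0,0,0,0,0]], "newtons": 15}}

```text
time_s: 3.87
tcp_pos: [0.5481, -0.0382, 0.06]
eef_rot: [-179.9, 0.0, -90.0]
contact_force: [-1.2, -0.9, -0.1]
gripper_width: 0.0156
gripper_force: 0.7
```

Emit:
{"method": "apply_moves", "body": {"targets": [[0,0,0,0,0,0,0],[0,0,0,0,0,0,0],[0,0.004,-0.0105,0,0,0,0],[0,0.0032,-0.0108,0,0,0,0],[0,0.0025,-0.0109,0,0,0,0],[0,0.0018,-0.0111,0,0,0,0],[0,0.001,-0.0112,0,0,0,0],[0,0.0002,-0.0112,0,0,0,0],[0,0,0,0,0,0,0],[0,0,0,0,0,0,0]]}}

```text
time_s: 4.7
tcp_pos: [0.6147, -0.0517, 0.0596]
eef_rot: [-179.9, -0.0, -90.0]
contact_force: [-0.8, -4.1, 6.0]
gripper_width: 0.0136
gripper_force: 15.0
```

```bash
python3 - <<'E'
from h import *
import pickle
s=get_state();print(s["tcp_pos"],s["gripper_width"],s["gripper_force"],s["contact_force"])
w=capture("wrist");pickle.dump(w,open("w2.pkl","wb"))
im=cv2.resize(w["frame"][120:360,180:400],None,fx=2.4,fy=2.4,interpolation=cv2.INTER_CUBIC);cv2.imwrite("pics/w2.png",im[...,::-1])
E
```

```text
[ 0.61473911 -0.05166135  0.05960817] 0.01355688713669497 15.00388652086258 [-0.81306491 -4.09208569  6.01067664]
```

View pics/w2.png

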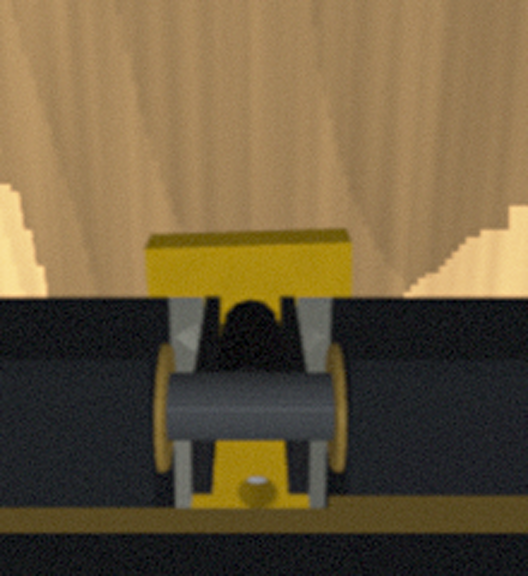

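The plate has swung with the handle gripped. The hole is visible at the bottom, crop (257,490). I'll nudge back 1.5 mm, release and rise to check.

Emit:
{"method": "apply_moves", "body": {"targets": [[0,0,0.0015,0,0,0,0],[0,0,0,0,0,0,0],[0,0,0,0,0,0,0],[0.3,0,0,0,0,0,0],[0.3,0,0,0,0,0,0],[0.3,0,0,0,0,0,0],[0.5,0,0,-0.02,0,0,0],[0.5,0,0,-0.04,0,0,0],[0.5,0,0,-0.04,0,0,0],[0.5,0,0,-0.04,0,0,0],[0.5,0,0,0,0,0,0]]}}

```text
time_s: 5.67
tcp_pos: [0.6157, -0.0509, 0.2077]
eef_rot: [-179.3, 0.0, -90.0]
contact_force: [1.1, 1.1, 0.2]
gripper_width: 0.0434
gripper_force: 0.0
```

```bash
python3 - <<'E'
from h import *
import pickle
w=capture("wrist");pickle.dump(w,open("w3.pkl","wb"));t=capture("top");pickle.dump(t,open("t3.pkl","wb"))
print(tcp()[0])
K=w["camera_matrix"];T=w["T"]
def proj(p): q=K@(T[:3,:3].T@(np.array(p)-T[:3,3]));return q[:2]/q[2]
g=proj([.6125,-.0017,.032]);print("expect plate hole px",g,"handle",proj([.613,-.0517,.062]))
x,y=g.round().astype(int)
def sub(box,f,z):
    x0,y0,x1,y1=box;hsv=cv2.cvtColor(w["frame"],cv2.COLOR_RGB2HSV)[y0:y1,x0:x1].astype(int);m=f(hsv).astype(np.uint8)
    n,l,s,ce=cv2.connectedComponentsWithStats(m);i=1+np.argmax(s[1:,4]);c=ce[i]+[x0,y0];print(c,s[i],cast(w,*c,z).round(4))
sub((x-8,y-8,x+9,y+9),lambda h:h[...,1]<150,.032)
x,y=proj([.613,-.0517,.062]).round().astype(int)
sub((x-14,y-14,x+14,y+14),lambda h:h[...,2]<45,.062)
im=cv2.resize(w["frame"][y-40:y+100,x-100:x+100],None,fx=4,fy=4,interpolation=cv2.INTER_CUBIC);cv2.imwrite("pics/w3.png",im[...,::-1])
plan([.491,-.3465,.19])
E
```

```text
[ 0.61254886 -0.05060689  0.20104178]
expect plate hole px [288.85146121 237.84739951] handle [288.74302934 200.67272825]
[289.875 237.   ] [ 5  5  8  5 32] [ 0.6114 -0.0027  0.032 ]
[289.30412371 199.32474227] [  8   3  13  19 194] [ 0.6125 -0.053   0.062 ]
shift [0.296  0.1213 0.0102] rows>=7.7 turn [0. 0. 0.] rows>=0.0
```

View pics/w3.png

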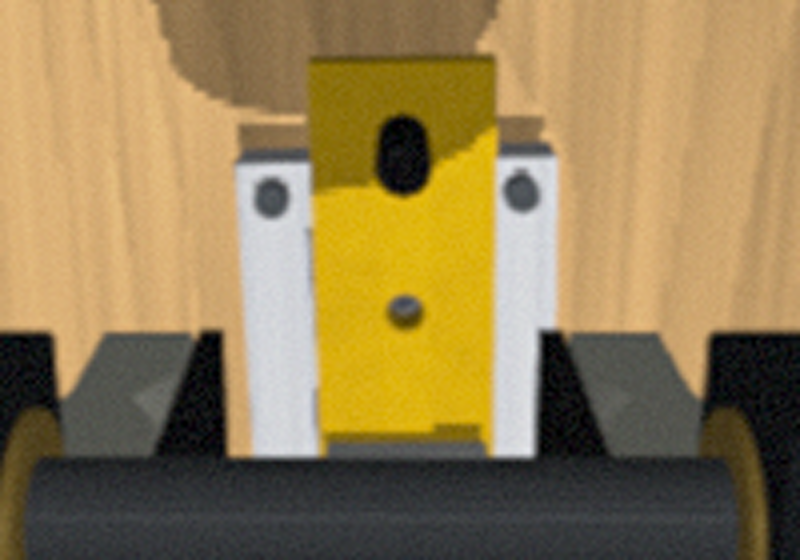

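The plate hole sits at about (0.611,−0.002), within about 1.5 mm of the base hole. Next I'll go to the rack.

Emit:
{"method": "apply_moves", "body": {"targets": [[0.5,0.0352,0.0174,0,0,0,0],[0.5,0.0352,0.0174,0,0,0,0],[0.5,0.0352,0.0174,0,0,0,0],[0.5,0.0352,0.0174,0,0,0,0],[0.5,0.0352,0.0174,0,0,0,0],[0.5,0.0352,0.0174,0,0,0,0],[0.5,0.0352,0.0174,0,0,0,0],[0.5,0,0,0,0,0,0],[0.5,0,0,0,0,0,0]]}}

```text
time_s: 6.52
tcp_pos: [0.4878, -0.2987, 0.1973]
eef_rot: [179.8, 0.1, -90.3]
contact_force: [-0.6, 1.3, -0.2]
gripper_width: 0.0438
gripper_force: 0.0
```

```bash
python3 - <<'E'
from h import *
w=capture("wrist");P=pts(w)
print(tcp()[0])
for nm,lo,hi in(("red",(0,150,60),(8,255,255)),("green",(50,100,40),(80,255,255))):
    for s,ce,m in blobs(w,lo,hi,40):
        top=m&(P[...,2]>.068);v,u=np.nonzero(top)
        print(nm,s,"depth top z",P[top][:,2].mean().round(4),"xy",P[top].mean(0).round(4),cast(w,u.mean(),v.mean(),.072).round(4))
plan([.4915,-.3462,.062])
E
```

```text
[ 0.48862836 -0.29774769  0.1975686 ]
red [283   0  41  16 324] depth top z 0.3362 xy [ 0.4882 -0.3725  0.3362] [ 0.4786 -0.4593  0.072 ]
red [270 145  16  18 208] depth top z 0.073 xy [ 0.4928 -0.3462  0.073 ] [ 0.4928 -0.3461  0.072 ]
green [250 206  16  23 285] depth top z 0.0743 xy [ 0.512  -0.2866  0.0743] [ 0.5122 -0.2858  0.072 ]
shift [ 0.0486 -0.0033  0.1355] rows>=3.5 turn [0. 0. 0.] rows>=0.0
```

Emit:
{"method": "apply_moves", "body": {"targets": [[0.5,0.0244,-0.0019,0,0,0,0],[0.5,0.0243,-0.0019,0,0,0,0],[0.5,0,0,0.035,0,0,0],[0.5,0,0,0.035,0,0,0],[0.5,0,0,0.035,0,0,0],[0.5,0,0,0.02,0,0,0],[0.5,0,0,0.012,0,0,0],[0.5,0,0,0,0,0,0],[0,0,0,0,0,0,0],[0,0,0,0,0,0,0],[0,0,0,0,0,0,0],[0,0,0,0,0,0,0],[0,0,0,0,0,0,0],[0,0,0,0,0,0,0],[0,0,0,0,0,0,0],[0,0,0,0,0,0,0]], "newtons": 20}}

```text
time_s: 7.9
tcp_pos: [0.4937, -0.3462, 0.0629]
eef_rot: [-179.9, -0.0, -90.1]
contact_force: [-0.7, 2.2, 6.8]
gripper_width: 0.0143
gripper_force: 20.0
```

```bash
python3 - <<'E'
from h import *
s=get_state();print(s["tcp_pos"],s["eef_rot"],s["gripper_width"],s["gripper_force"],s["contact_force"])
E
```

```text
[ 0.49366153 -0.34624789  0.06286397] [-1.79949312e+02 -2.29662885e-02 -9.00584529e+01] 0.014291004292427656 20.001803934574127 [-0.74440126  2.19105533  6.82398919]
```

Emit:
{"method": "apply_moves", "body": {"targets": [[0,0,0,-0.02,0,0,0],[0,0,0,-0.04,0,0,0],[0,0,0,-0.04,0,0,0],[0,-0.0345,-0.0118,0,0,0,0],[0,-0.0345,-0.0118,0,0,0,0],[0,-0.0345,-0.0118,0,0,0,0],[0,-0.0345,-0.0118,0,0,0,0],[0,-0.0345,-0.0118,0,0,0,0],[0,-0.0345,-0.0118,0,0,0,0],[0,-0.0345,-0.0118,0,0,0,0],[0,-0.0345,-0.0118,0,0,0,0],[0,-0.0345,-0.0118,0,0,0,0],[0,-0.0345,-0.0118,0,0,0,0],[0,0,0,0,0,0,0],[0,0,0,0,0,0,0],[0,0,0,0,0,0,0]]}}

```text
time_s: 9.23
tcp_pos: [0.6115, -0.0011, 0.1617]
eef_rot: [180.0, -0.0, -90.0]
contact_force: [-0.2, 0.2, -1.2]
gripper_width: 0.0144
gripper_force: 20.0
```

```bash
python3 - <<'E'
from h import *
s=get_state();print(s["tcp_pos"],s["eef_rot"],s["gripper_width"],s["gripper_force"],s["contact_force"])
a=capture("wrist");b=capture("scene");P=pts(b)
for s_,ce,m in blobs(b,(0,150,60),(8,255,255),10,(240,80,340,240)):print(s_,ce,np.median(P[m],0))
A=cv2.resize(a["frame"][130:290,190:390],(400,320));u,v=300,185
B=cv2.resize(b["frame"][120:240,230:350],(320,320),interpolation=cv2.INTER_CUBIC)
cv2.imwrite("pics/w4.png",np.hstack([A,B])[...,::-1])
E
```

```text
[ 0.61147854 -0.00114853  0.16165631] [ 1.79959839e+02 -4.40755817e-03 -9.00323721e+01] 0.014351808548315217 19.998638927936554 [-0.23904249  0.16961524 -1.2060588 ]
[283 181   4  11  29] [284.34482759 185.82758621] [ 0.61244293 -0.00958863  0.16044543]
```

View pics/w4.png

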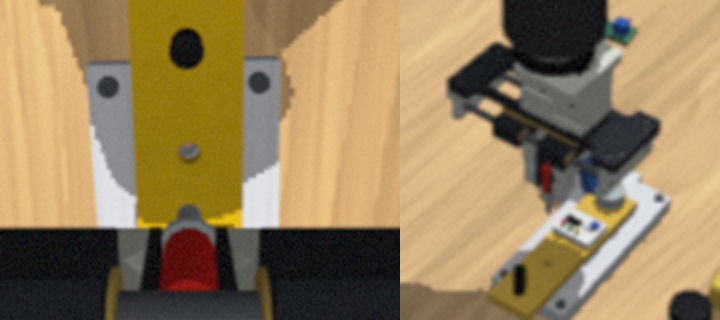

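The pin is held upright, with its tip at wrist crop (189,207) and the plate hole at (189,152). I'll compare the two by casting rays.

```bash
python3 - <<'E'
from h import *
w=capture("wrist");print(tcp()[0])
print("tip",cast(w,284.5,232.8,.105).round(4),"hole",cast(w,284.75,206,.032).round(4))
hsv=cv2.cvtColor(w["frame"],cv2.COLOR_RGB2HSV)
m=(hsv[196:216,275:295,1]<170).astype(np.uint8)
n,l,s,ce=cv2.connectedComponentsWithStats(m)
for i in range(1,n):
    if s[i,4]>10:print(s[i],cast(w,*(ce[i]+[275,196]),.032).round(4))
E
```

```text
[ 0.61143336 -0.00234381  0.16198838]
tip [ 0.6112 -0.0031  0.105 ] hole [ 0.6108 -0.0021  0.032 ]
[ 4  6 11  9 72] [ 0.6115 -0.0019  0.032 ]
```

Emit:
{"method": "apply_moves", "body": {"targets": [[0,0,0,0.03,0,0,0],[0,0,0,0.025,0,0,0],[0,0,0,0.012,0,0,0],[0,0,0,0.004,0,0,0],[0,0,0,0.004,0,0,0],[0,0,0,0.004,0,0,0],[0,0,0,0,0,0,0]]}}

```text
time_s: 9.97
tcp_pos: [0.612, -0.0015, 0.0832]
eef_rot: [-180.0, 0.0, -90.1]
contact_force: [-0.8, -0.1, -0.4]
gripper_width: 0.0144
gripper_force: 20.0
```

```bash
python3 - <<'E'
from h import *
s=get_state();print(s["tcp_pos"],s["contact_force"],s["gripper_width"],s["time_s"])
E
```

```text
[ 0.61203735 -0.00149509  0.08318291] [-0.76095372 -0.10719321 -0.37047388] 0.014375893485231722 9.9667
```

Emit:
{"method": "apply_moves", "body": {"targets": [[0,0,0,0.003,0,0,0],[0,0,0,0.003,0,0,0],[0,0,0,0.003,0,0,0],[0,0,0,0.003,0,0,0],[0,0,0,0.003,0,0,0],[0,0,0,0,0,0,0]]}}

```text
time_s: 10.47
tcp_pos: [0.6119, -0.0011, 0.0674]
eef_rot: [-180.0, 0.0, -90.1]
contact_force: [0.9, 0.7, -1.1]
gripper_width: 0.0145
gripper_force: 20.0
```

Emit:
{"method": "apply_moves", "body": {"targets": [[0,0,0,0.003,0,0,0],[0,0,0,0.003,0,0,0],[0,0,0,0.001,0,0,0],[0,0,0,0,0,0,0],[0,0,0,0,0,0,0]]}}

```text
time_s: 10.88
tcp_pos: [0.612, -0.0011, 0.061]
eef_rot: [-180.0, 0.0, -90.1]
contact_force: [1.4, 0.3, -0.4]
gripper_width: 0.014
gripper_force: 20.0
```

Emit:
{"method": "apply_moves", "body": {"targets": [[0.5,0,0,0,0,0,0],[0.5,0,0,0,0,0,0],[0.5,0,0,0,0,0,0],[0.5,0,0,-0.02,0,0,0],[0.5,0,0,-0.04,0,0,0],[0.5,0,0,-0.04,0,0,0],[0.8,0,0,-0.04,0,0,0],[0.8,-0.033,0.008,-0.015,0,0,0],[0.8,-0.033,0.008,0,0,0,0],[0.8,-0.033,0.008,0,0,0,0],[0.8,-0.033,0.008,0,0,0,0],[0.8,-0.033,0.008,0,0,0,0],[0.8,-0.033,0.008,0,0,0,0],[0.8,0,0,0,0,0,0],[0.8,0,0,0,0,0,0]]}}

```text
time_s: 12.13
tcp_pos: [0.5634, 0.1984, 0.2159]
eef_rot: [180.0, -0.0, -89.9]
contact_force: [0.4, -0.1, -0.1]
gripper_width: 0.0702
gripper_force: 0.0
```

```bash
python3 - <<'E'
from h import *
import pickle
d={n:capture(n) for n in("wrist","scene","top")};pickle.dump(d,open("d5.pkl","wb"))
s=get_state();print(s["tcp_pos"],s["eef_rot"],s["joints"].round(1))
w=d["wrist"];b=d["scene"]
P=pts(b)
for s_,ce,m in blobs(b,(0,150,50),(8,255,255),4,(240,120,340,240)):print("red scene",s_,ce,np.median(P[m],0).round(4),P[m][:,2].max())
A=cv2.resize(w["frame"][60:360,130:430],(480,480),interpolation=cv2.INTER_CUBIC)
B=cv2.resize(b["frame"][140:240,240:306],(316,480),interpolation=cv2.INTER_CUBIC)
cv2.imwrite("pics/w5.png",np.hstack([A,B])[...,::-1])
P=pts(w);hsv=cv2.cvtColor(w["frame"],cv2.COLOR_RGB2HSV)
m=(hsv[...,2]<70)&(P[...,2]>.05)&(P[...,2]<.13)&(np.linalg.norm(P[...,:2]-[.55,.15],axis=-1)<.06)
q=P[m];print(len(q),q.min(0),q.max(0))
E
```

```text
[0.56399304 0.19615716 0.21587252] [ 1.79980861e+02 -1.57933041e-02 -9.00872436e+01] [ 37.9  14.5 -11.9   0.  -63.6 -38. ]
red scene [284 208   4  11  33] [285.54545455 213.06060606] [ 0.615  -0.0075  0.0613] 1.0844396995849415
2088 [0.53170107 0.11644083 0.05089659] [0.58164028 0.17535584 0.1030778 ]
```

View pics/w5.png

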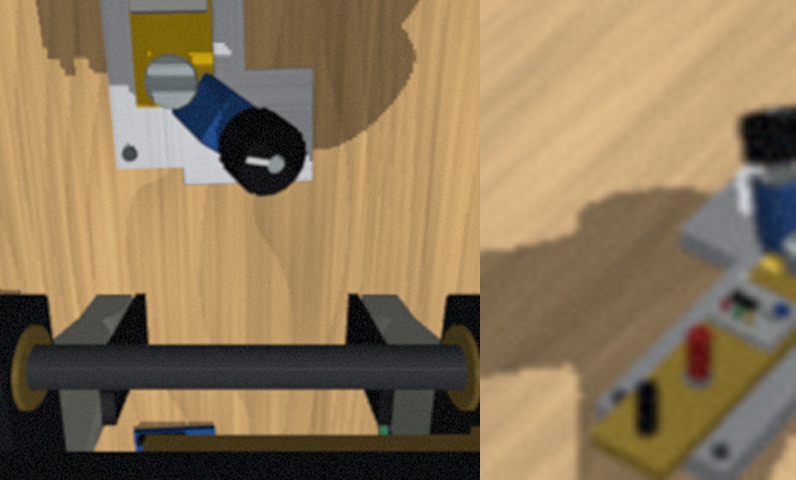

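The right view shows the pin standing home on the plate. On the left, the knob is at wrist crop (262,150), which is native (294,154). I'll fit the knob's top plane from depth.

```bash
cat > knob.py <<'E'
from h import *
import pickle
d=pickle.load(open("d5.pkl","rb"));w=d["wrist"]
def fit(w,seed=0):
    P=pts(w);hsv=cv2.cvtColor(w["frame"],cv2.COLOR_RGB2HSV)
    m=(hsv[...,2]<70)&(P[...,2]>.05)&(P[...,2]<.13)&(np.linalg.norm(P[...,:2]-[.552,.15],axis=-1)<.045)
    q=P[m];r=np.random.default_rng(seed);best=None
    for _ in range(2000):
        a,b,c=q[r.choice(len(q),3,replace=False)];n=np.cross(b-a,c-a);L=np.linalg.norm(n)
        if L<1e-5:continue
        n*=np.sign(n[2])/L
        if abs(np.degrees(np.arccos(n[2]))-35)>10:continue
        k=abs((q-a)@n)<.0012
        if best is None or k.sum()>best.sum():best=k
    t=q[best];c=t.mean(0);n=np.linalg.svd(t-c)[2][2];n*=np.sign(n[2])
    e=np.cross(n,[0,0,1]);e/=np.linalg.norm(e);f=np.cross(n,e)
    xy=np.stack([(t-c)@e,(t-c)@f],1).astype(np.float32)
    (x,y),rad=cv2.minEnclosingCircle(xy);mid=c+x*e+y*f
    return len(q),len(t),n,mid,rad,c
if __name__=="__main__":
    for nm in("wrist","top"):
        L,k,n,mid,rad,c=fit(d[nm])
        print(nm,L,k,"axis",n.round(3),"tilt",np.degrees(np.arccos(n[2])).round(1),"az",np.degrees(np.arctan2(n[1],n[0])).round(1),"topcentre",mid.round(4),"mean",c.round(4),"rad",rad,"grip",(mid-.013*n).round(4))
    # blue block
    P=pts(w);
    for s,ce,m in blobs(w,(100,100,30),(125,255,255),60,(180,60,330,200)):print("blue",s,P[m].mean(0).round(4))
E
python3 knob.py
```

```text
wrist 2088 1110 axis [-0.465  0.323  0.824] tilt 34.5 az 145.2 topcentre [0.549  0.1575 0.091 ] mean [0.5494 0.1563 0.0917] rad 0.020819561555981636 grip [0.555  0.1533 0.0803]
top 276 78 axis [-0.449  0.331  0.83 ] tilt 33.9 az 143.6 topcentre [0.5482 0.1547 0.0904] mean [0.5481 0.1553 0.0901] rad 0.020661840215325356 grip [0.554  0.1504 0.0796]
blue [ 238  106   51   49 1108] [0.5847 0.1312 0.0557]
```

The fit is consistent: tilt 34.5°, azimuth 145°, radius 20.8 mm and grip height 80 mm. I'll work out the tilt move.

```bash
cat >> h.py <<'E'
az,ti=np.radians(145),np.radians(35)
AX=np.array([np.sin(ti)*np.cos(az),np.sin(ti)*np.sin(az),np.cos(ti)]);GR=np.array([.5550,.1525,.0800])
def aligned(R):
    z=R.apply([0,0,1]);c=np.cross(z,-AX);s=np.linalg.norm(c)
    return R if s<1e-9 else Ro.from_rotvec(c/s*np.arctan2(s,z@-AX))*R
E
python3 - <<'E'
from h import *
p,R=tcp();R1=aligned(R);plan(p,R1)
plan(GR+.12*AX,None,p0=p,R0=R1)
E
```

```text
shift [0. 0. 0.] rows>=0.0 turn [0.3191 0.2224 0.    ] rows>=4.9
shift [-0.0028  0.0755  0.0014] rows>=1.8 turn [0. 0. 0.] rows>=0.0
```

Emit:
{"method": "apply_moves", "body": {"targets": [[0.8,0,0,0,0.0532,0.0371,0],[0.8,0,0,0,0.0532,0.0371,0],[0.8,0,0,0,0.0532,0.0371,0],[0.8,0,0,0,0.0532,0.0371,0],[0.8,0,0,0,0.0532,0.0371,0],[0.8,0,0,0,0.0531,0.0369,0],[0.8,-0.0014,0.0378,0.0007,0,0,0],[0.8,-0.0014,0.0378,0.0007,0,0,0],[0.8,0,0,0,0,0,0],[0.8,0,0,0,0,0,0]]}}

```text
time_s: 13.12
tcp_pos: [0.4977, 0.1911, 0.1778]
eef_rot: [-150.2, -19.2, -95.2]
contact_force: [0.7, 0.3, 0.4]
gripper_width: 0.0704
gripper_force: 0.0
```

```bash
python3 - <<'E'
from h import *
s=get_state();print(s["tcp_pos"],s["eef_rot"],s["joints"].round(1),s["time_s"])
p,R=tcp();plan(GR+.12*AX,aligned(R))
import knob
w=capture("wrist");L,k,n,mid,rad,c=knob.fit(w);print(L,k,n.round(3),np.degrees(np.arctan2(n[1],n[0])),np.degrees(np.arccos(n[2])),mid.round(4),rad,"grip",(mid-.013*AX).round(4))
cv2.imwrite("pics/w6.png",w["frame"][...,::-1])
E
```

```text
[0.49770587 0.19112758 0.17780586] [-150.16788693  -19.24915206  -95.18890432] [  58.2    6.9  -52.9   52.4  -46.3 -100.9] 13.1167
shift [-0.0007 -0.0011 -0.0003] rows>=0.0 turn [ 0.0002 -0.0005 -0.    ] rows>=0.0
1890 1434 [-0.469  0.329  0.82 ] 144.93481957098206 34.95721558025791 [0.5483 0.1573 0.0908] 0.021023286506533623 grip [0.5544 0.1531 0.0802]
```

The knob axis is confirmed at 145°/35°. I'll pre-turn −120° about the tool z to leave range on joint 6, then descend along the axis.

Emit:
{"method": "apply_moves", "body": {"targets": [[0.8,0,0,0,0,0,-0.0784],[0.8,0,0,0,0,0,-0.0784],[0.8,0,0,0,0,0,-0.0784],[0.8,0,0,0,0,0,-0.0784],[0.8,0,0,0,0,0,-0.0784],[0.8,0,0,0,0,0,-0.0784],[0.8,0,0,0,0,0,-0.0784],[0.8,0,0,0,0,0,-0.0784],[0.8,0,0,0,0,0,-0.0784],[0.8,0,0,0,0,0,-0.0784],[0.8,0,0,0,0,0,-0.0784],[0.8,0,0,0,0,0,-0.0784],[0.8,0,0,0,0,0,-0.0784],[0.8,0,0,0,0,0,-0.0784],[0.8,0,0,0,0,0,-0.0784],[0.8,0,0,0,0,0,-0.0784],[0.8,0,0,0,0,0,-0.0784],[0.8,0,0,0,0,0,0],[0.8,0,0,0,0,0,0]]}}

```text
time_s: 14.75
tcp_pos: [0.4995, 0.1927, 0.1789]
eef_rot: [147.7, -14.3, 33.7]
contact_force: [-0.3, 0.1, 0.7]
gripper_width: 0.0698
gripper_force: 0.0
```

```bash
python3 - <<'E'
from h import *
s=get_state();print(s["joints"].round(1),s["moment"])
p,R=tcp();plan(np.array([.5546,.1529,.0801])+.002*AX,aligned(R))
E
```

```text
[ 58.2   6.9 -52.7  52.4 -46.3  18.8] [ 1.0019439   1.55123102 -0.00330276]
shift [-0.0014 -0.0005  0.1179] rows>=2.8 turn [-0.0002 -0.0005 -0.    ] rows>=0.0
```

Emit:
{"method": "apply_moves", "body": {"targets": [[0.8,-0.001,-0.0004,0.03,0,0,0],[0.8,0,0,0.03,0,0,0],[0.8,0,0,0.028,0,0,0],[0.8,0,0,0.02,0,0,0],[0.8,0,0,0.01,0,0,0],[0.8,0,0,0,0,0,0],[0.8,0,0,0,0,0,0]]}}

```text
time_s: 15.33
tcp_pos: [0.5576, 0.1556, 0.0834]
eef_rot: [147.7, -13.9, 33.5]
contact_force: [-0.4, -0.1, 0.5]
gripper_width: 0.0698
gripper_force: 0.0
```

Emit:
{"method": "apply_moves", "body": {"targets": [[0.4,0,0,0,0,0,0],[0.4,0,0,0,0,0,0],[0.4,0,0,0,0,0,0],[0.4,0,0,0,0,0,0],[0.4,0,0,0,0,0,0],[0.4,0,0,0,0,0,0]], "newtons": 55}}

```text
time_s: 15.83
tcp_pos: [0.557, 0.1573, 0.0843]
eef_rot: [147.7, -13.9, 33.9]
contact_force: [-3.0, 0.2, 5.6]
gripper_width: 0.041
gripper_force: 55.0
```

```bash
cat >> h.py <<'E'
def st():
    s=get_state();R=tcp()[1];print("t",s["time_s"],"j",s["joints"].round(1),"tau6 %.3f"%s["joint_torque"][5],"axial M",(AX@s["moment"]).round(3),"M",s["moment"].round(2),"F",s["contact_force"].round(1),"w",s["gripper_width"],s["gripper_force"],s["tcp_pos"].round(4))
E
python3 -c "from h import *;st()"
```

```text
t 15.8333 j [ 37.7  16.5 -58.2  84.2 -33.3   2.5] tau6 -0.058 axial M 0.044 M [ 0.6   1.66 -0.27] F [-3.   0.2  5.6] w 0.04104559918956059 55.0025349855423 [0.557  0.1573 0.0843]
```

Joint 3 is at its limit (−58.2), so the pose fell about 5 mm short. I'll let go, back off a little and tilt the tool about 3.5° so the wrist moves outward.

Emit:
{"method": "apply_moves", "body": {"targets": [[0.8,0,0,0,0,0,0],[0.8,0,0,0,0,0,0],[0.8,0,0,0,0,0,0],[0.8,0,0,-0.02,0,0,0],[0.8,0,0,-0.03,0,0,0],[0.8,0,0,0,0,0,0]]}}

```text
time_s: 16.33
tcp_pos: [0.5325, 0.1753, 0.127]
eef_rot: [147.8, -14.0, 33.8]
contact_force: [-0.4, 1.7, 0.9]
gripper_width: 0.0695
gripper_force: 0.0
```

```bash
cat >> h.py <<'E'
def unit(v): return np.array(v)/np.linalg.norm(v)
def alignto(R,a):
    z=R.apply([0,0,1]);a=unit(a);c=np.cross(z,-a);s=np.linalg.norm(c)
    return Ro.from_rotvec(c/s*np.arctan2(s,z@-a))*R
G2=np.array([.5546,.1529,.0801])
E
python3 - <<'E'
from h import *
st();p,R=tcp()
print("err at grasp in tool",R.inv().apply(np.array([.557,.1573,.0843])-G2).round(4), "tool z now",-R.apply([0,0,1]),AX)
A2=unit([-.425,.365,.825]);print(np.degrees(np.arccos(A2@AX)))
R2=alignto(R,A2);plan(p,R2);plan(G2+.05*A2,None,R0=R2)
E
```

```text
t 16.3333 j [ 48.1  12.2 -56.   66.7 -38.1  11.7] tau6 1.308 axial M 0.016 M [1.23 1.51 0.11] F [-0.4  1.7  0.9] w 0.0694723007663804 0.0 [0.5325 0.1753 0.127 ]
err at grasp in tool [ 0.0053 -0.0004 -0.0038] tool z now [-0.46548147  0.32903914  0.8216205 ] [-0.46984631  0.32898993  0.81915204]
3.3135813032081356
shift [0. 0. 0.] rows>=0.0 turn [-0.0073 -0.0338  0.    ] rows>=0.4
shift [-0.0026  0.0006  0.0064] rows>=0.2 turn [0. 0. 0.] rows>=0.0
```

Emit:
{"method": "apply_moves", "body": {"targets": [[0.8,0,0,0,-0.0073,-0.0338,0],[0.8,-0.0026,0.0006,0.006,0,0,0],[0.8,0,0,0.02,0,0,0],[0.8,0,0,0,0,0,0]]}}

```text
time_s: 16.67
tcp_pos: [0.5424, 0.1614, 0.1009]
eef_rot: [147.4, -11.1, 32.2]
contact_force: [-0.0, -1.4, 0.7]
gripper_width: 0.0702
gripper_force: 0.0
```

```bash
python3 - <<'E'
from h import *
st();p,R=tcp();print(-R.apply([0,0,1]))
plan(G2+.002*AX)
E
```

```text
t 16.6667 j [ 46.1  15.8 -55.   66.4 -37.8  12.4] tau6 -0.763 axial M -0.073 M [ 1.05  1.45 -0.07] F [-0.  -1.4  0.7] w 0.07016289263274274 0.0 [0.5424 0.1614 0.1009]
[-0.42419097  0.36970843  0.82666662]
shift [ 0.0016 -0.0001  0.0235] rows>=0.6 turn [0. 0. 0.] rows>=0.0
```

Emit:
{"method": "apply_moves", "body": {"targets": [[0.8,0.0016,0,0.012,0,0,0],[0.8,0,0,0.0115,0,0,0],[0.8,0,0,0,0,0,0],[0.8,0,0,0,0,0,0]]}}

```text
time_s: 17.0
tcp_pos: [0.5541, 0.153, 0.0837]
eef_rot: [147.4, -11.2, 32.1]
contact_force: [0.4, -0.1, -0.4]
gripper_width: 0.0703
gripper_force: 0.0
```

```bash
python3 - <<'E'
from h import *
st();p,R=tcp();print(-R.apply([0,0,1]))
plan(G2+.002*AX)
E
```

```text
t 17.0 j [ 42.   17.6 -55.8  73.  -35.8   8.9] tau6 -0.232 axial M -0.06 M [1.12 1.41 0.  ] F [ 0.4 -0.1 -0.4] w 0.07026050881009144 0.0 [0.5541 0.153  0.0837]
[-0.42456484  0.37043301  0.82615016]
shift [-0.0005 -0.0017  0.0012] rows>=0.1 turn [0. 0. 0.] rows>=0.0
```

Centred now. Joint 3 is at −55.8 with margin. Grip and start turning.

Emit:
{"method": "apply_moves", "body": {"targets": [[0.4,0,0,0,0,0,0],[0.4,0,0,0,0,0,0],[0.4,0,0,0,0,0,0],[0.4,0,0,0,0,0,0],[0.4,0,0,0,0,0,0],[0.4,0,0,0,0,0,0]], "newtons": 58}}

```text
time_s: 17.5
tcp_pos: [0.5539, 0.1553, 0.0839]
eef_rot: [147.5, -11.3, 32.2]
contact_force: [-3.9, 3.8, 0.1]
gripper_width: 0.0414
gripper_force: 58.0
```

```bash
python3 -c "from h import *;st()"
```

```text
t 17.5 j [ 42.1  17.5 -55.8  73.1 -35.6   8.8] tau6 -0.050 axial M -0.181 M [ 2.17  2.57 -0.01] F [-3.9  3.8  0.1] w 0.04139467637547885 57.96120643615723 [0.5539 0.1553 0.0839]
```

Emit:
{"method": "apply_moves", "body": {"targets": [[0.4,0,0,0,0,0,0.0333],[0.4,0,0,0,0,0,0.0333],[0.4,0,0,0,0,0,0.0334],[0.4,0,0,0,0,0,0]]}}

```text
time_s: 17.83
tcp_pos: [0.5539, 0.1552, 0.0839]
eef_rot: [149.4, -16.1, 24.2]
contact_force: [-4.7, 3.4, 1.5]
gripper_width: 0.041
gripper_force: 58.0
```

```bash
python3 -c "from h import *;st()"
```

```text
t 17.8333 j [ 42.1  17.5 -55.8  73.1 -35.7  -0.4] tau6 -0.991 axial M -0.097 M [ 1.99  2.56 -0.01] F [-4.7  3.4  1.5] w 0.04096194711737253 57.97460496425629 [0.5539 0.1552 0.0839]
```

Emit:
{"method": "apply_moves", "body": {"targets": [[0.4,0,0,0,0,0,0.0333],[0.4,0,0,0,0,0,0.0333],[0.4,0,0,0,0,0,0.0334],[0.4,0,0,0,0,0,0]]}}

```text
time_s: 18.17
tcp_pos: [0.5539, 0.1551, 0.0839]
eef_rot: [152.0, -20.5, 15.9]
contact_force: [-3.6, 2.6, 2.3]
gripper_width: 0.041
gripper_force: 58.0
```

```bash
python3 -c "from h import *;st()"
```

```text
t 18.1667 j [ 42.1  17.5 -55.8  73.1 -35.7  -9.4] tau6 -1.103 axial M -0.141 M [ 2.08  2.6  -0.02] F [-3.6  2.6  2.3] w 0.04098066567839794 57.99232542514801 [0.5539 0.1551 0.0839]
```

Emit:
{"method": "apply_moves", "body": {"targets": [[0.4,0,0,0,0,0,0.0333],[0.4,0,0,0,0,0,0.0333],[0.4,0,0,0,0,0,0.0334],[0.4,0,0,0,0,0,0]]}}

```text
time_s: 18.5
tcp_pos: [0.5539, 0.1551, 0.0839]
eef_rot: [155.3, -24.5, 7.2]
contact_force: [-5.5, 2.5, 2.9]
gripper_width: 0.0408
gripper_force: 58.0
```

```bash
cat >> h.py <<'E'
def st2():
    s=get_state();R=tcp()[1];print("t",s["time_s"],"j6 %.2f"%s["joints"][5],"tau6 %.3f"%s["joint_torque"][5],"M tool",R.inv().apply(s["moment"]).round(3),"axial %.3f"%(AX@s["moment"]),"F",s["contact_force"].round(1),s["tcp_pos"].round(4))
E
python3 -c "from h import *;st2()"
```

```text
t 18.5 j6 -18.33 tau6 -1.002 M tool [ 2.1   -2.58  -0.088] axial -0.100 F [-5.5  2.5  2.9] [0.5539 0.1551 0.0839]
```

Emit:
{"method": "apply_moves", "body": {"targets": [[0.4,0,0,0,0,0,0.0333],[0.4,0,0,0,0,0,0.0333],[0.4,0,0,0,0,0,0]]}}

```text
time_s: 18.75
tcp_pos: [0.5539, 0.155, 0.084]
eef_rot: [158.0, -26.9, 1.1]
contact_force: [-5.3, 2.2, 3.5]
gripper_width: 0.0412
gripper_force: 58.0
```

```bash
python3 -c "from h import *;st2()"
```

```text
t 18.75 j6 -24.32 tau6 -0.987 M tool [ 1.767 -2.783 -0.064] axial -0.122 F [-5.3  2.2  3.5] [0.5539 0.155  0.084 ]
```

Emit:
{"method": "apply_moves", "body": {"targets": [[0.4,0,0,0,0,0,0.0333],[0.4,0,0,0,0,0,0.0333],[0.4,0,0,0,0,0,0]]}}

```text
time_s: 19.0
tcp_pos: [0.5539, 0.155, 0.084]
eef_rot: [160.9, -29.0, -5.2]
contact_force: [-5.2, 2.5, 3.4]
gripper_width: 0.0414
gripper_force: 58.0
```

```bash
python3 -c "from h import *;st2()"
```

```text
t 19.0 j6 -30.32 tau6 -0.989 M tool [ 1.457 -2.988 -0.032] axial -0.155 F [-5.2  2.5  3.4] [0.5539 0.155  0.084 ]
```

Emit:
{"method": "apply_moves", "body": {"targets": [[0.4,0,0,0,0,0,0.0333],[0.4,0,0,0,0,0,0.0333],[0.4,0,0,0,0,0,0]]}}

```text
time_s: 19.25
tcp_pos: [0.5539, 0.1549, 0.084]
eef_rot: [164.2, -30.8, -11.8]
contact_force: [-5.1, 2.4, 3.4]
gripper_width: 0.0412
gripper_force: 58.0
```

```bash
python3 -c "from h import *;st2()"
```

```text
t 19.25 j6 -36.31 tau6 -0.988 M tool [ 1.059 -3.096 -0.038] axial -0.146 F [-5.1  2.4  3.4] [0.5539 0.1549 0.084 ]
```

No bite after 45°; torque is steady at −0.99. Continuing.

Emit:
{"method": "apply_moves", "body": {"targets": [[0.4,0,0,0,0,0,0.0333],[0.4,0,0,0,0,0,0.0333],[0.4,0,0,0,0,0,0]]}}

```text
time_s: 19.5
tcp_pos: [0.5539, 0.1549, 0.084]
eef_rot: [167.8, -32.2, -18.7]
contact_force: [-5.5, 1.9, 3.6]
gripper_width: 0.0412
gripper_force: 58.0
```

```bash
python3 -c "from h import *;st2()"
```

```text
t 19.5 j6 -42.30 tau6 -0.987 M tool [ 0.658 -3.182 -0.032] axial -0.149 F [-5.5  1.9  3.6] [0.5539 0.1549 0.084 ]
```

Emit:
{"method": "apply_moves", "body": {"targets": [[0.4,0,0,0,0,0,0.0333],[0.4,0,0,0,0,0,0.0333],[0.4,0,0,0,0,0,0]]}}

```text
time_s: 19.75
tcp_pos: [0.5538, 0.1548, 0.084]
eef_rot: [171.6, -33.3, -25.7]
contact_force: [-5.5, 2.1, 4.2]
gripper_width: 0.0409
gripper_force: 58.0
```

```bash
python3 -c "from h import *;st2()"
```

```text
t 19.75 j6 -48.30 tau6 -0.986 M tool [ 0.303 -3.202 -0.084] axial -0.095 F [-5.5  2.1  4.2] [0.5538 0.1548 0.084 ]
```

Emit:
{"method": "apply_moves", "body": {"targets": [[0.4,0,0,0,0,0,0.0333],[0.4,0,0,0,0,0,0.0333],[0.4,0,0,0,0,0,0]]}}

```text
time_s: 20.0
tcp_pos: [0.5538, 0.1547, 0.084]
eef_rot: [175.5, -34.0, -32.8]
contact_force: [-5.8, 0.7, 4.3]
gripper_width: 0.0408
gripper_force: 58.0
```

```bash
python3 -c "from h import *;st2()"
```

```text
t 20.0 j6 -54.26 tau6 -1.337 M tool [-0.159 -3.131 -0.375] axial 0.202 F [-5.8  0.7  4.3] [0.5538 0.1547 0.084 ]
```

Emit:
{"method": "apply_moves", "body": {"targets": [[0.4,0,0,0,0,0,0.0333],[0.4,0,0,0,0,0,0.0333],[0.4,0,0,0,0,0,0]]}}

```text
time_s: 20.25
tcp_pos: [0.5537, 0.1546, 0.084]
eef_rot: [179.6, -34.3, -40.0]
contact_force: [-7.4, 1.2, 4.8]
gripper_width: 0.0413
gripper_force: 58.1
```

```bash
python3 -c "from h import *;st2()"
```

```text
t 20.25 j6 -60.26 tau6 -1.317 M tool [-0.497 -3.106 -0.415] axial 0.240 F [-7.4  1.2  4.8] [0.5537 0.1546 0.084 ]
```

It bit at j6 of about −51: the tool-z moment jumped from −0.08 to −0.4. I'll turn on to about −98 (45° plus springback).

Emit:
{"method": "apply_moves", "body": {"targets": [[0.4,0,0,0,0,0,0.035],[0.4,0,0,0,0,0,0.035],[0.4,0,0,0,0,0,0.035],[0.4,0,0,0,0,0,0.035],[0.4,0,0,0,0,0,0.035],[0.4,0,0,0,0,0,0.035],[0.4,0,0,0,0,0,0]]}}

```text
time_s: 20.83
tcp_pos: [0.5535, 0.1545, 0.084]
eef_rot: [-168.0, -32.3, -62.5]
contact_force: [-8.6, 0.1, 7.1]
gripper_width: 0.0413
gripper_force: 58.1
```

```bash
python3 -c "from h import *;st2()"
```

```text
t 20.8333 j6 -79.17 tau6 -1.364 M tool [-1.774 -2.69  -0.368] axial 0.195 F [-8.6  0.1  7.1] [0.5535 0.1545 0.084 ]
```

Emit:
{"method": "apply_moves", "body": {"targets": [[0.4,0,0,0,0,0,0.035],[0.4,0,0,0,0,0,0.035],[0.4,0,0,0,0,0,0.035],[0.4,0,0,0,0,0,0.035],[0.4,0,0,0,0,0,0.035],[0.4,0,0,0,0,0,0.035],[0.4,0,0,0,0,0,0],[0.4,0,0,0,0,0,0]]}}

```text
time_s: 21.5
tcp_pos: [0.5534, 0.1541, 0.084]
eef_rot: [-157.7, -26.8, -83.1]
contact_force: [-9.4, 0.5, 6.0]
gripper_width: 0.0409
gripper_force: 58.0
```

```bash
python3 -c "from h import *;st2()"
```

```text
t 21.5 j6 -97.89 tau6 -0.557 M tool [-2.965 -1.647 -0.331] axial 0.163 F [-9.4  0.5  6. ] [0.5534 0.1541 0.084 ]
```

Emit:
{"method": "apply_moves", "body": {"targets": [[0.8,0,0,0,0,0,0],[0.8,0,0,0,0,0,0],[0.8,0,0,0,0,0,0],[0.8,0,0,0,0,0,0],[0.8,0,0,-0.02,0,0,0],[0.8,0,0,-0.03,0,0,0],[0.8,0,0,-0.035,0,0,0],[0.8,0,0,-0.035,0,0,0],[0.8,0,0,0,0,0,0]]}}

```text
time_s: 22.25
tcp_pos: [0.503, 0.2034, 0.188]
eef_rot: [-157.4, -26.4, -83.2]
contact_force: [1.5, 1.9, 0.6]
gripper_width: 0.0704
gripper_force: 0.0
```

```bash
python3 - <<'E'
from h import *
import pickle,knob
d5=pickle.load(open("d5.pkl","rb"));w=capture("wrist");b=capture("scene");st()
C=G2+.013*AX;e=unit(np.cross(AX,[0,0,1]));f=np.cross(AX,e)
for nm,c in(("before",d5["wrist"]),("after",w)):
    # image of the knob's top face: bright pixels cast on its plane
    K,T=c["camera_matrix"],c["T"];v,u=np.mgrid[0:420,0:560]
    r=np.stack([(u-K[0,2])/K[0,0],(v-K[1,2])/K[1,1],np.ones_like(u,float)],-1)@T[:3,:3].T
    X=T[:3,3]+r*(((C-T[:3,3])@AX)/(r@AX))[...,None]-C
    a,bb=X@e,X@f;m=(np.hypot(a,bb)<.017)&(c["frame"].min(-1)>90)
    q=np.stack([a[m],bb[m]],1);L=np.linalg.svd(q-q.mean(0))[2][0];L*=np.sign(L@q.mean(0))
    print(nm,m.sum(),"centroid dir",np.degrees(np.arctan2(*q.mean(0)[::-1])),"line",np.degrees(np.arctan2(L[1],L[0])))
A=cv2.resize(w["frame"],(480,360))
B=cv2.resize(b["frame"][140:240,240:328],(316,360),interpolation=cv2.INTER_CUBIC)
cv2.imwrite("pics/w7.png",np.hstack([A,B])[...,::-1])
E
```

```text
t 22.35 j [ 59.6   8.9 -47.8  46.  -50.4 -82.9] tau6 0.182 axial M -0.104 M [1.28 1.44 0.03] F [-0.2  0.1 -0.9] w 0.07002450169106371 0.0 [0.503  0.2005 0.1843]
before 144 centroid dir -59.420548353339626 line -72.71408646327095
after 107 centroid dir 174.9095083780364 line -172.61837374333538
```

View pics/w7.png

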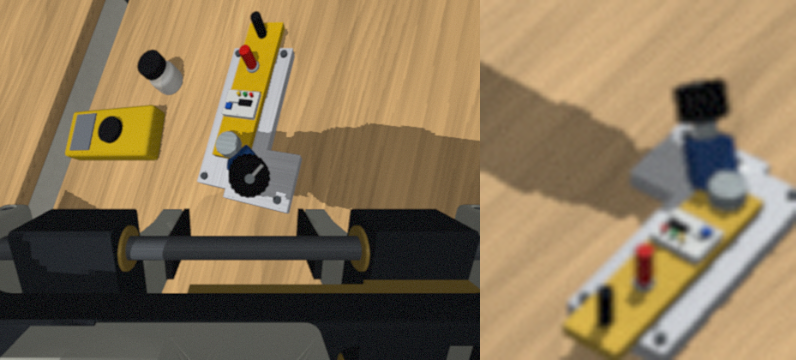

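The red pin stands home, upright at about (245,58) in the left view. The knob mark turned 100° in total, which is about 40–43° past the bite, and the gripper is clear. Handing in.

```bash
python3 -c "
from plant import *
print(close_job())"
```

```text
the job is handed in; nothing more can be done
None
```

I handed the job in at about 22 s: the red pin stands down through the lined-up holes, the knob is about 40–43° past its bite (45° asked, 25–65° allowed), and the gripper is clear of everything; no verdict was returned.

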